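Empty the jug of laundry tablets into the pod box and put it back against the rack's stop

TASK

Pick up the red measuring jug, tip all four laundry tablets out of it into the open pod box, then stand the jug upright on the sill in the lane of the clip rack and push it gently along the lane until it bears against the rack's stop; let go of it and leave it standing there. Leave the jar, the can and the brush where they are.

Things in the scene. Friction and masses are not known exactly. Their poses are not given: they have to be found in the camera images.
- jug: red plastic measuring jug, loose: a round open vessel 100 mm tall that widens evenly from 68 mm across at the foot to 96 mm at the rim (outside); 3 mm walls, 4 mm floor; 130 to 210 g empty. Origin: centre of its underside; z up through the mouth. Its handle is on its local -y side (see jug_grip). Smooth inside: the tablets slide out once it is tipped about 105 to 120 degrees from upright
- jug_grip (a point): middle of the handle's upright bar, 74 mm from the jug's axis towards its -y and 60 mm above its underside; axes as the jug's. The bar is 12 mm thick along x, 14 mm deep along y and upright from z = 22 to 88 mm of the jug, joined to the wall by a 12 mm thick arm at its top and one at its bottom. It stands free to both x sides and outwards
- jug_mouth (a point): centre of the jug's mouth, on its axis at rim height (100 mm)
- podbox: open white rectangular pod box, fixed to the sill: outside 160 mm (its x) by 140 mm (its y), 70 mm tall, 4 mm walls and floor. Origin: centre of its underside. Its lid is folded right back and slopes down to the sill on its +x side (out to x = 137 mm, no higher than the rim); the snap latch is on its -x face
- rack: aluminium clip rack, fixed, yaw only. Origin: middle of its lane, on the sill; the jug stands on the sill itself between two rails 8 mm wide and 8 mm high, centred on x = -50 and +50 mm, that run along y from -85 to +145 mm. Open at the -y end. A frame with clips, 138 mm high, stands at y = +141 mm. The stop crosses the lane (see rack_stop_zone)
- rack_stop_zone (a point): point of the rack at x = 0, y = +43 mm, z = 29 mm, axes as the rack's: the middle of the zone in which the stop may be. The stop is an upright bar across both rails, 12 mm thick, z = 9 to 49 mm of the rack, with firm thin rubber on its -y face, clamped: this face lies anywhere from 22 mm before to 23 mm beyond this point, not reported, so look or feel for it. It holds firm up to 60 N
- jar: bystander: amber glass jar, 68 mm across, 95 mm tall, loose; origin centre of its underside
- tin: bystander: plain aluminium can, 72 mm across, 90 mm tall, loose; origin centre of its underside
- brush: bystander: bamboo scrub brush, bristles down on the sill, 190 mm long along its x, 50 mm wide, 34 mm tall, loose
- tablet0_c (a point): centre of one of the four white pressed laundry tablets, domed discs 26 mm across and 15 mm thick, 20 g, at first lying in the jug
- tablet1_c (a point): centre of one of the four white pressed laundry tablets, domed discs 26 mm across and 15 mm thick, 20 g, at first lying in the jug
- tablet2_c (a point): centre of one of the four white pressed laundry tablets, domed discs 26 mm across and 15 mm thick, 20 g, at first lying in the jug
- tablet3_c (a point): centre of one of the four white pressed laundry tablets, domed discs 26 mm across and 15 mm thick, 20 g, at first lying in the jug
There are look-alikes about, which are no part of the job. Of the things that look like the jug, take the one that is nearest to the robot's base at the start.

How it is judged:
By the outcome, as a careful person would: the job done as asked, in the order asked, and still so for the second after the job is handed in, with the robot touching nothing.
It also fails if it takes over 72 s, if anything falls off the work surface, if the arm or the gripper's body presses on something with over 40 N, if the wrist force passes 120 N, or if a joint passes its speed limit or range.

ROBOT

A 6-joint arm with a two-finger parallel gripper is mounted at the origin on the work surface. World frame = base frame: x ahead of the robot, y to its left, z up, the work surface at z = 0. Lengths are in m, angles in rad, forces in N, time in s.
With the tool pointing down it reaches from about 0.225 to 0.875 m from the base axis. Payload 3.4 kg.
Tool frame: the origin (TCP) lies on the centre line of the jaws, within the pads' length; the fingertips stand 17 mm ahead of it and the grasp point (between the pads) lies 2 mm behind it (nose_length is the distance from the TCP to the fingertips, in m); z points along the fingers, y is the line along which they close (so a half turn about z gives the same grasp; the last joint's range is limited). The gripper opens to 85 mm and grips with 20 to 120 N. Pads are 22 mm wide; open, the fingers measure 114 mm over their backs; the gripper's body (76 mm by 85 mm) begins 54 mm behind the grasp point. The pads swing forward as they close: fully open they stand 13 mm farther back than shut.
Start: joints at [-1.454, 0.276, 1.505, -0, 1.361, -0.121], TCP at [0.135, -0.559, 0.248] pointing down, gripper open.
Joint ranges: [-2.89, 2.89], [-0.75, 2.08], [0.22, 2.7], [-1.18, 4.32], [0.11, 2.71], [-2.7, 2.7]. Speed limits (rad/s): [2.57, 2.57, 3.14, 3.14, 3.14, 3.14].

INTERFACE

Orientations are given as a unit quaternion [w, x, y, z].
In Python, from rig import get_state, get_image, sign_off, find_in, place_of, nose_length gives the robot as it stands.
- The arm moves only by the tool apply_moves, never from a script. Its argument "deltas" is one flat list of numbers, 5 for each row, row after row: the finger opening in mm, from 0 to 85.4, then the shift along the tool's x, y, z in mm, then the turn about the tool's z in degrees. A call has 1 to 12 rows; each row is the pose to reach, as a shift and turn from the pose commanded when the call began, along the tool's axes at that moment; what a row does not reach only later rows make up. A row lasts 1/12 s, in which the tool goes at most 41.7 mm and 7.16 degrees, less where a joint would pass 70% of its speed; a pose out of reach is approached as far as the arm can. A call with a gripper value outside its range is refused whole. The fingers move at their own pace and stop on an object; "squeeze" is the grip in N (left out, the last holds). Time passes only in rows, so rows that repeat a pose let the fingers close. It gives the time, the measured TCP pose, the force, the opening and the grip force at its end, in the units of the state.
- get_state(): the state, without advancing time (a new reading comes with each control period).
- get_image(name): name is "scene" or "top" or "wrist"; returns a dict with "frame" (384x512x3 uint8, red, green, blue), "K" (3x3 intrinsics, pixels), "k1" (the pictures are not rectified: a ray, as slopes to the right and down, at radius r is drawn at 1 + k1 r^2 times it, then the intrinsics apply), "position" and "orientation" of the camera in the world. Camera axes: x right, y down, z forward; pixel columns grow to the right and rows downward; lengths in m; the calibration is good to about 2 mm. A picture is of the moment at which its call begins. There is no depth.
- sign_off(): hands the job in; it is judged then, once.
Trained networks look in a picture, given as the dict that the camera call returned (one of the last four; its "shot" number tells which), for a name from the list of things; names that differ only in an ending like _2 or _b are one class to them, and where a whole thing is asked for, a point or a joint stands for the part that bears it (a point fixed in the world has none). Each returns a list of dicts, best first, with "score" (0 to 1); they miss things now and then, are a little off and sometimes report something else, mostly with a low value. They report only what shows in the picture. A call takes as long as a camera call. They do not tell look-alikes from the thing itself.
- find_in(query, picture): "point" ([column, row] in pixels, amid what is visible of it).
- place_of(query, picture): "point" ([column, row] in pixels: a listed point, or the origin of a listed thing).
The state is a dict: "clock": time; "qpos": joint angles; "qd": joint speeds; "effort": joint torques, N m; "position": TCP position; "ee_rot": TCP orientation; "contact_force": force on the tool from outside, world axes, zero at the start; "moment": the same for the moment, N m; "width": finger opening in m; "gripper_force": force on a finger pad.
Only numpy, scipy, OpenCV 4.12 (cv2) and the standard library are available. Lean on these libraries where they do the work, as an engineer would, in place of code of your own. Each camera call takes 0.05 s, during which the arm holds its last target. There are 200 camera calls.

## Working session

There is one attempt and no reset: what is moved stays moved. The work goes in short steps, Python scripts to look and compute and a tool call to move; the robot and the scene stay as the last step left them, time stands still between calls to the robot, and variables do not carry over. Pictures are saved under pics/ and viewed, at most 10 in all, crops included, and the job is handed in when it is done.

Besides the shell and the picture viewer there is one more tool, called after ">>>" in YAML: its name, and indented under it one key for each argument. apply_moves: Moves the arm, as the interface text tells. Its arguments: {"type":"object","properties":{"deltas":{"type":"array"},"squeeze":{"type":"number"}},"required":["deltas"]}

```bash
mkdir -p pics; ls
cat > h.py <<'E'
import numpy as np, cv2
from scipy.spatial.transform import Rotation as R
from rig import *
def rot(q): return R.from_quat([q[1],q[2],q[3],q[0]]).as_matrix()
def ray(im,p):
    K=np.array(im["K"]);d=np.array([(p[0]-K[0,2])/K[0,0],(p[1]-K[1,2])/K[1,1]]);u=d.copy()
    for _ in range(20): u=d/(1+im["k1"]*(u@u))
    v=rot(im["orientation"])@np.array([u[0],u[1],1]);return np.array(im["position"]),v/np.linalg.norm(v)
def atz(im,p,z):
    o,v=ray(im,p);return o+v*(z-o[2])/v[2]
def proj(im,P):
    c=rot(im["orientation"]).T@(np.array(P)-im["position"]);u=c[:2]/c[2];u=u*(1+im["k1"]*(u@u));K=np.array(im["K"])
    return np.array([K[0,0]*u[0]+K[0,2],K[1,1]*u[1]+K[1,2]])
def tri(rays):
    A=sum(np.eye(3)-np.outer(v,v) for o,v in rays);b=sum((np.eye(3)-np.outer(v,v))@o for o,v in rays);return np.linalg.solve(A,b)
def save(im,n,s=1.5): cv2.imwrite("pics/"+n,cv2.resize(im["frame"][:,:,::-1],None,fx=s,fy=s))
E
python3 - <<'E'
from h import *
np.set_printoptions(precision=3,suppress=True)
ims={n:get_image(n) for n in("scene","top","wrist")}
for n,i in ims.items(): print(n,i["position"],i["orientation"],i["K"][0],i["k1"])
a=np.hstack([ims["scene"]["frame"],ims["top"]["frame"]]);
save(ims["scene"],"s0.png");save(ims["top"],"t0.png")
Z=dict(jug=0,jug_grip=.06,jug_mouth=.1,podbox=0,rack=0,rack_stop_zone=.029,jar=0,tin=0,brush=0,tablet0_c=.012)
for q in Z:
  for n in("scene","top"):
    print(q,n,[(np.round(d["point"]),round(d["score"],2),atz(ims[n],d["point"],Z[q])[:2]) for d in place_of(q,ims[n])[:4]])
print(get_state())
E
```

```text
pics
scene [1.151 0.479 1.358] [-0.107  0.357  0.887 -0.271] [417.921   0.    247.608] -0.008498430425932846
top [ 0.335 -0.146  1.375] [ 0.069 -0.702  0.706 -0.051] [430.498   0.    243.364] 0.025881606023015195
wrist [ 0.207 -0.541  0.374] [ 0.112  0.778 -0.612 -0.089] [338.39    0.    259.905] -0.0672682856774402
jug scene [(array([202., 192.]), 0.96, array([ 0.63 , -0.335])), (array([214., 120.]), 0.89, array([ 0.334, -0.599])), (array([249., 195.]), 0.84, array([ 0.504, -0.197])), (array([203., 158.]), 0.71, array([ 0.513, -0.468]))]
jug top [(array([310., 170.]), 0.95, array([ 0.64 , -0.328])), (array([271., 220.]), 0.77, array([ 0.48, -0.2 ])), (array([396., 271.]), 0.76, array([ 0.318, -0.583])), (array([351., 210.]), 0.58, array([ 0.508, -0.454]))]
jug_grip scene [(array([243., 169.]), 0.96, array([ 0.465, -0.273])), (array([212., 174.]), 0.95, array([ 0.568, -0.34 ])), (array([201., 110.]), 0.89, array([ 0.37 , -0.641])), (array([247., 266.]), 0.75, array([0.74 , 0.039]))]
jug_grip top [(array([298., 221.]), 0.88, array([ 0.469, -0.278])), (array([424., 254.]), 0.67, array(
[... 1319 characters left out ...]
0., 308.]), 0.88, array([0.723, 0.229]))]
brush top [(array([142., 152.]), 0.83, array([0.708, 0.224])), (array([274., 217.]), 0.53, array([ 0.488, -0.21 ]))]
tablet0_c scene []
tablet0_c top [(array([269., 216.]), 0.48, array([ 0.492, -0.193]))]
{'clock': 1.15, 'qpos': array([-1.454,  0.276,  1.505,  0.   ,  1.361, -0.121]), 'qd': array([ 0.001,  0.001,  0.001,  0.001,  0.   , -0.003]), 'effort': array([ -0.002, -41.667, -24.611,  -0.   ,   0.   ,  -0.   ]), 'position': array([ 0.135, -0.559,  0.248]), 'ee_rot': array([0.   , 0.993, 0.119, 0.   ]), 'contact_force': array([-0.429, -0.145, -0.415]), 'moment': array([ 0.012, -0.02 , -0.032]), 'gripper_force': 0.0, 'width': 0.08507130357366395}
```

View pics/s0.png

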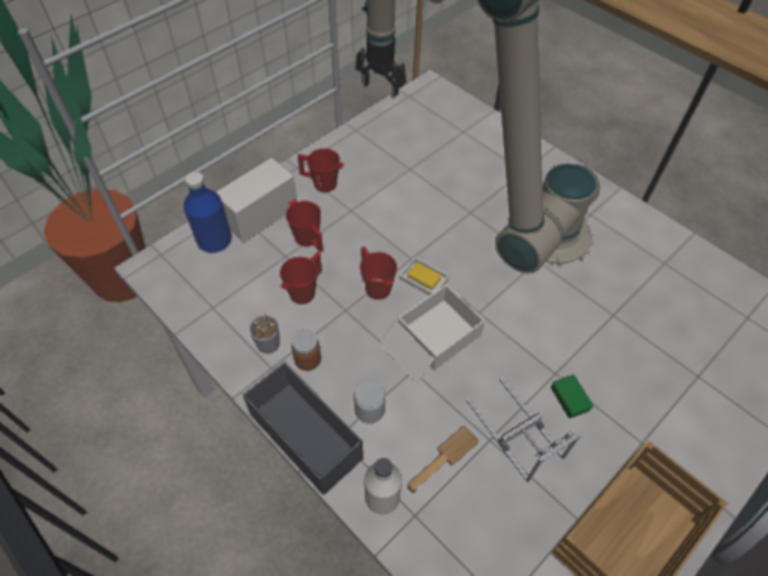

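View pics/t0.png

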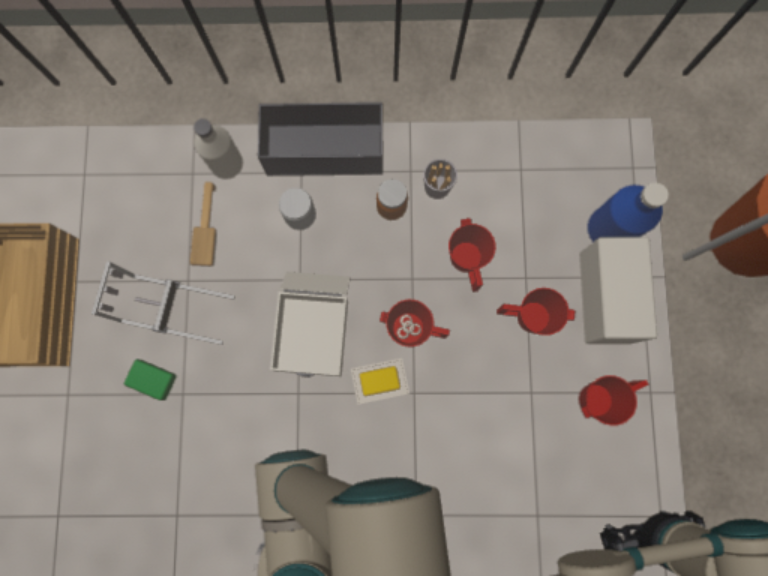

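The first two pictures agree. The jug nearest the base is the one holding white tablets at top (408,325)/1.5, with its handle at (440,330)/1.5. The box is at (310,335)/1.5, and the rack at (165,305)/1.5 has its open end facing the jug. The moves can't tilt the tool, so I'll grip the handle, let the jug pivot between the pads and roll it over the box wall. First I'm moving above the handle.

>>> apply_moves:
  deltas: [85,390,-197,48,-64,85,390,-197,48,-64,85,390,-197,48,-64,85,390,-197,48,-64,85,390,-197,48,-64,85,390,-197,48,-64,85,390,-197,48,-64,85,390,-197,48,-64,85,390,-197,48,-64,85,390,-197,48,-64,85,390,-197,48,-64,85,390,-197,48,-64]
  squeeze: 20

```text
clock: 2.15
position: [0.4712, -0.272, 0.1997]
ee_rot: [-0.0, 0.778, 0.629, 0.001]
contact_force: [-0.1, -0.3, 0.0]
width: 0.085
gripper_force: 0.0
```

Run:
```python
from h import *
np.set_printoptions(precision=4,suppress=True)
s=get_state();print(s["clock"],s["position"],s["ee_rot"],nose_length if not callable(nose_length) else nose_length())
ims={n:get_image(n) for n in("wrist","top","scene")}
save(ims["wrist"],"w1.png")
Z=dict(jug_grip=.06,jug_mouth=.1,jug=0,podbox=0)
for q in Z:
  for n in ims:
    print(q,n,[(np.round(d["point"]),round(d["score"],2),atz(ims[n],d["point"],Z[q])[:2]) for d in place_of(q,ims[n])[:4]])
```

```text
2.15 [ 0.4712 -0.272   0.1997] [-0.0004  0.7777  0.6287  0.0012] 0.017
jug_grip wrist [(array([338., 300.]), 0.93, array([ 0.5195, -0.3912])), (array([386., 242.]), 0.62, array([ 0.5689, -0.3425]))]
jug_grip top [(array([423., 253.]), 0.88, array([ 0.3714, -0.649 ])), (array([296., 222.]), 0.8, array([ 0.4656, -0.2743]))]
jug_grip scene [(array([240., 167.]), 0.89, array([ 0.4657, -0.29  ])), (array([202., 108.]), 0.88, array([ 0.3603, -0.6477])), (array([290., 310.]), 0.62, array([0.7462, 0.2416])), (array([213., 160.]), 0.58, array([ 0.5178, -0.3889]))]
jug_mouth wrist [(array([257.,  94.]), 0.89, array([ 0.4861, -0.2002])), (array([502., 226.]), 0.6, array([ 0.645 , -0.3285]))]
jug_mouth top [(array([275., 219.]), 0.8, array([ 0.4724, -0.2076])), (array([406., 268.]), 0.72, array([ 0.3286, -0.5828])), (array([365., 209.]), 0.68, array([ 0.4991, -0.4734])), (array([312., 163.]), 0.67, array([ 0.641 , -0.3218]))]
jug_mouth scene [(array([252., 176.]), 0.91, array([ 0.486 , -0.2016])), (array([215., 110.]), 0.86, array([ 0.3524, -0.5651])), (array([199., 185.]), 0.8, array([ 0.655 , -0.3075])), (array([200., 138.]), 0.67, array([ 0.5011, -0.4858]))]
jug wrist [(array([325., 329.]), 0.83, array([ 0.5073, -0.4699])), (array([260.,  96.]), 0.74, array([ 0.4871, -0.2022])), (array([434., 191.]), 0.74, array([ 0.6428, -0.3295]))]
jug top [(array([354., 214.]), 0.91, array([ 0.4968, -0.4627])), (array([396., 271.]), 0.84, array([ 0.3177, -0.5833])), (array([310., 175.]), 0.74, array([ 0.6257, -0.327 ])), (array([272., 217.]), 0.63, array([ 0.4877, -0.2029]))]
jug scene [(array([199., 159.]), 0.96, array([ 0.5298, -0.4741])), (array([203., 196.]), 0.92, array([ 0.6372, -0.3192])), (array([249., 195.]), 0.8, array([ 0.5042, -0.1992]))]
podbox wrist []
podbox top [(array([205., 225.]), 0.55, array([0.463 , 0.0109]))]
podbox scene [(array([292., 224.]), 0.87, array([0.4776, 0.01  ]))]
```

View pics/w1.png

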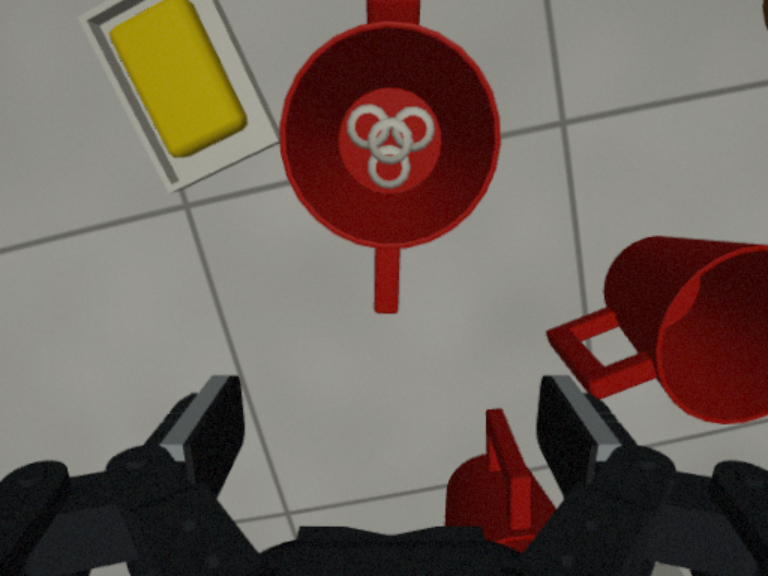

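The wrist picture shows the four tablets in the jug. The mouth is centred at about (390,135) in the enlarged view, and the handle's outer end is at (386,313), lined up with the tool's x. I'll work out the descent and the box and rack geometry.

Run:
```python
from h import *
np.set_printoptions(precision=4,suppress=True)
s=get_state();im=get_image("wrist");T=rot(s["ee_rot"]);p=np.array(s["position"])
print(im["position"]-p, T.T@(im["position"]-p))
m=atz(im,(260.3,90),.1);h=atz(im,(257.6,208.5),.088);h2=atz(im,(258,167),.088)
print(m,h,np.linalg.norm((h-m)[:2])," should be .081", (h-m)[:2]/np.linalg.norm((h-m)[:2]))
f=-(h-m);f[2]=0;f/=np.linalg.norm(f);g=m-.074*f;g[2]=.057
d=T.T@(g-p);print("grip",g,"tool delta",d*1e3,"turn",np.degrees(np.arctan2(f@T[:,1],f@T[:,0])))
# podbox & rack corner measurement in top: rim corners of box from t0 full-res pixels
t=get_image("top");
cv2.imwrite("pics/t1.png",cv2.resize(t["frame"][120:270,40:260,::-1],None,fx=3.6,fy=3.6,interpolation=cv2.INTER_CUBIC))
```

```text
[0.0165 0.0712 0.1263] [ 0.0731  0.0008 -0.1264]
[ 0.4854 -0.2021  0.1   ] [ 0.4654 -0.2844  0.088 ] 0.08475358074927242  should be .081 [-0.2366 -0.9716]
grip [ 0.4679 -0.274   0.057 ] tool delta [  1.7046  -0.4202 143.3339] turn 1.289311579024114
```

View pics/t1.png

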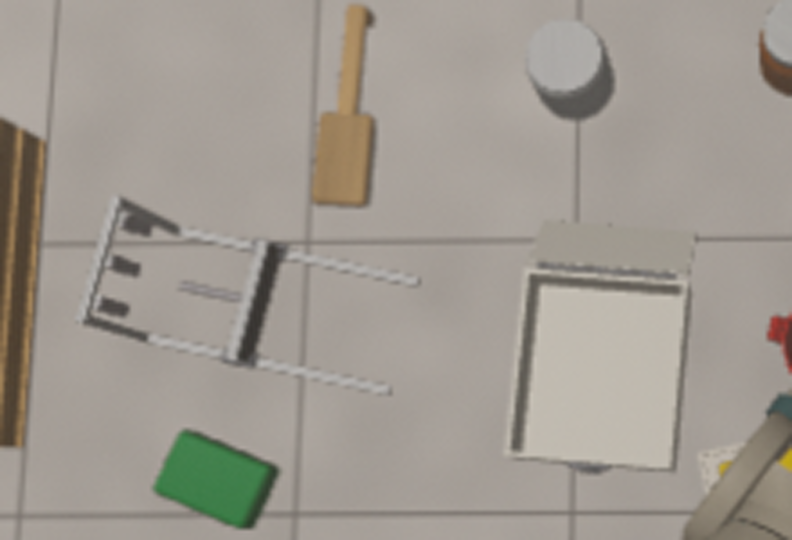

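>>> apply_moves:
  deltas: [85,2,0,40,1.3,85,2,0,80,1.3,85,2,0,115,1.3,85,2,0,135,1.3,85,2,0,145,1.3,40,2,0,145,1.3,0,2,0,145,1.3,0,2,0,145,1.3,0,2,0,145,1.3,0,2,0,145,1.3,0,2,0,145,1.3,0,2,0,145,1.3]
  squeeze: 70

```text
clock: 4.0
position: [0.469, -0.2741, 0.0565]
ee_rot: [0.001, 0.786, 0.618, 0.0]
contact_force: [-0.6, -0.1, 5.4]
width: 0.0112
gripper_force: 68.1
```

Run:
```python
from h import *
np.set_printoptions(precision=4,suppress=True)
t=get_image("top");P=lambda x,y,z:atz(t,(x/3.6+40,y/3.6+120),z)[:2]
B=[P(526,268,.07),P(690,282,.07),P(673,470,.07),P(508,455,.07)]
print("box",B,np.mean(B,0));
for i in range(4): d=B[(i+1)%4]-B[i];print(np.linalg.norm(d),np.degrees(np.arctan2(d[1],d[0])))
r1,r2=P(418,281,.008),P(388,391,.008);print("rail ends",r1,r2,np.linalg.norm(r1-r2))
f1,f2=P(122,198,.138),P(80,322,.138);print("frame top",f1,f2,np.linalg.norm(f1-f2))
print("stop top edge",P(270,243,.049),P(240,360,.049),"bottom",P(285,247,.009),P(253,362,.009))
mid=(r1+r2)/2;xd=(r1-r2)/np.linalg.norm(r1-r2);print("xdir",xd,"frame-mid dir",(f1+f2)/2-mid)
for a in(P(270,243,.049),P(240,360,.049),P(285,247,.009),P(253,362,.009),(f1+f2)/2):
  yd=np.array([-xd[1],xd[0]]);print("local",(a-mid)@xd,(a-mid)@yd-.085)
```

```text
box [array([0.5524, 0.0634]), array([ 0.5392, -0.0772]), array([ 0.3804, -0.0632]), array([0.3936, 0.0754])] [ 0.4664 -0.0004]
0.14119651640360403 -95.36312082950523
0.15944258799925617 174.95241587313797
0.13919924286676205 84.57500655765435
0.15931580239152543 -4.328956784979196
rail ends [0.5517 0.1702] [0.4532 0.1937] 0.1012324356817176
frame top [0.602  0.3858] [0.4997 0.4133] 0.10595807557448611
stop top edge [0.5799 0.2916] [0.4773 0.3126] bottom [0.5835 0.291 ] [0.4798 0.3148]
xdir [ 0.9726 -0.2327] frame-mid dir [0.0483 0.2176]
local 0.04975667330217821 0.03962835912581551
local -0.054842210133147926 0.03627486588075485
local 0.053387998198413486 0.03993886469573778
local -0.05298974372580146 0.03890912218943554
local -0.003616964945626625 0.13790174651542725
```

The jug is gripped at 11 mm. The box centre is (0.466, 0.000) with a yaw of about -5°. The rack's yaw is about -13.3° and its stop face is at about +38.5 mm in rack y. I'll lift with a firm grip and carry the jug until its mouth is ahead of the box's near wall.

>>> apply_moves:
  deltas: [0,0,0,-10,0,0,0,0,-35,0,0,0,0,-65,0,0,0,0,-95,0,0,10,-2,-125,-1,0,35,-10,-148,-2.5,0,70,-20,-155,-4,0,110,-31,-155,-5.5,0,150,-42,-155,-7,0,180,-51,-155,-8,0,200,-56,-155,-8.7,0,206,-58,-155,-8.7]
  squeeze: 70

```text
clock: 5.05
position: [0.4594, -0.0563, 0.2104]
ee_rot: [-0.001, 0.736, 0.677, 0.0]
contact_force: [-0.2, -0.5, -2.9]
width: 0.0113
gripper_force: 68.5
```

Run:
```python
from h import *
i=get_image("scene");w=get_image("wrist")
a=cv2.resize(i["frame"][100:290,180:400],(500,432));b=cv2.resize(w["frame"],(300,225));c=np.zeros((432,800,3),np.uint8);c[:,:500]=a;c[:225,500:]=b
cv2.imwrite("pics/c2.png",c[:,:,::-1]);s=get_state();print(s["clock"],s["position"],s["contact_force"],s["moment"],s["width"])
```

```text
5.15 [ 0.460286   -0.05879821  0.21040376] [ 0.12571678 -0.84211231 -2.74030199] [-0.21747472 -0.0007866  -0.00195654] 0.011419786717143474
```

View pics/c2.png

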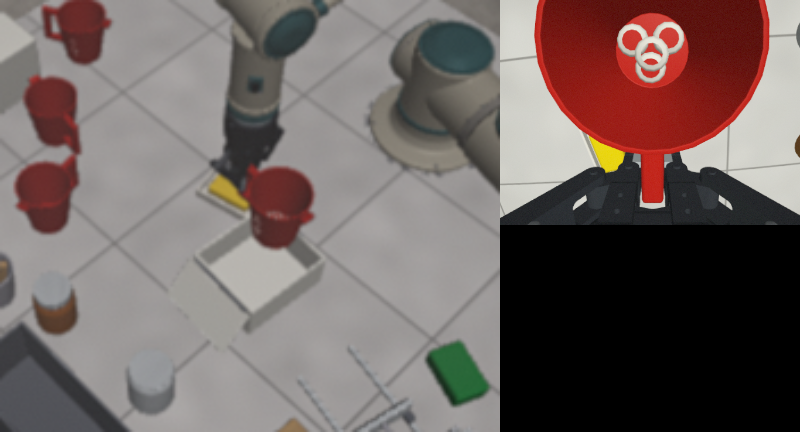

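The jug is upright over the near wall, its mouth at scene crop (282,190), with all four tablets inside. The weight is 2.75 N and the lever about 79 mm. Easing the grip now to see whether gravity tips it.

>>> apply_moves:
  deltas: [0,0,0,0,0,0,0,0,0,0,0,0,0,0,0,0,0,0,0,0]
  squeeze: 20

```text
clock: 5.48
position: [0.461, -0.0608, 0.2102]
ee_rot: [0.0, 0.738, 0.675, -0.0]
contact_force: [0.6, -0.1, -2.0]
width: 0.0108
gripper_force: 68.5
```

Run:
```python
from h import *
w=get_image("wrist");s=get_state();print(s["clock"],s["position"],s["contact_force"],s["moment"],s["width"],s["gripper_force"],place_of("jug_mouth",w)[:1])
```

```text
5.5333 [ 0.46096822 -0.0606713   0.21016488] [-0.47144034  0.13552482 -2.01150226] [-0.19450927  0.03734381 -0.00102026] 0.01105556870895572 68.45620393753052 [{'point': [258.7, 75.7], 'score': 0.56}]
```

The grip force hasn't dropped. I'll see whether a new opening command applies the lower squeeze.

>>> apply_moves:
  deltas: [9,0,0,0,0,9,0,0,0,0,9,0,0,0,0,9,0,0,0,0]
  squeeze: 20

```text
clock: 5.92
position: [0.4608, -0.0598, 0.2103]
ee_rot: [0.0, 0.737, 0.676, -0.0]
contact_force: [-0.9, 0.3, -2.8]
width: 0.0109
gripper_force: 68.5
```

>>> apply_moves:
  deltas: [10.8,0,0,0,0,11,0,0,0,0,11,0,0,0,0]
  squeeze: 30

```text
clock: 6.17
position: [0.4608, -0.0597, 0.2103]
ee_rot: [0.0, 0.737, 0.676, -0.0]
contact_force: [-0.8, 0.0, -2.4]
width: 0.0113
gripper_force: 56.3
```

>>> apply_moves:
  deltas: [11.3,0,0,0,0,11.3,0,0,0,0,11.3,0,0,0,0]
  squeeze: 30

```text
clock: 6.42
position: [0.4608, -0.0597, 0.2103]
ee_rot: [0.0, 0.737, 0.676, -0.0]
contact_force: [0.0, 0.8, -2.0]
width: 0.0114
gripper_force: 39.4
```

>>> apply_moves:
  deltas: [11.55,0,0,0,0,11.55,0,0,0,0,11.55,0,0,0,0]
  squeeze: 30

```text
clock: 6.67
position: [0.4609, -0.0597, 0.2103]
ee_rot: [0.0, 0.737, 0.676, -0.0]
contact_force: [0.4, -0.0, -2.3]
width: 0.0119
gripper_force: 25.2
```

Run:
```python
from h import *
w=get_image("wrist");s=get_state();print(s["clock"],s["contact_force"],s["moment"],s["width"],s["gripper_force"],place_of("jug_mouth",w)[:1])
```

```text
6.7167 [-1.08779227 -0.43881386 -2.84689413] [-0.18867519  0.02058891 -0.0544709 ] 0.011669938427431008 25.239994525909424 [{'point': [259.2, 77.2], 'score': 0.69}]
```

The jug still holds at 25 N, so its rotational slip limit is just above the 0.2 N·m gravity torque, and a few newtons from the box wall will turn it. I'll back off behind the wall and come down until the foot is just below the rim.

>>> apply_moves:
  deltas: [11.5,-10,0,0,0,11.5,-30,0,0,0,11.5,-55,0,0,0,11.5,-85,0,0,0,11.5,-110,0,10,0,11.5,-128,0,30,0,11.5,-135,0,55,0,11.5,-135,0,75,0,11.5,-135,0,88,0,11.5,-135,0,92,0,11.5,-135,0,92,0]

```text
clock: 7.68
position: [0.4484, -0.1944, 0.1173]
ee_rot: [-0.001, 0.737, 0.676, -0.0]
contact_force: [0.3, 0.6, -2.2]
width: 0.0115
gripper_force: 25.3
```

Run:
```python
from h import *
i=get_image("scene");s=get_state();print(s["clock"],s["position"],s["contact_force"],s["moment"],s["width"],s["gripper_force"])
for q in("jug_mouth","jug","jug_grip"):
  print(q,[(d["point"],d["score"]) for d in place_of(q,i)[:6]])
f=np.array([.0863,.9964,0]);g=np.array(s["position"])+[0,0,.002]
print("expected upright mouth",proj(i,g+.074*f+[0,0,.042]),"foot",proj(i,g+.074*f-[0,0,.058]))
```

```text
7.7333 [ 0.44916664 -0.19468146  0.11833026] [ 0.00608212  0.85008599 -2.02988935] [-0.13995463 -0.01506644  0.03701339] 0.01143647532606547 25.27079075574875
jug_mouth [([197.7, 142.2], 0.89), ([198.3, 182.5], 0.72), ([274.6, 173.4], 0.69), ([215.7, 105.7], 0.63), ([338.1, 279.4], 0.5)]
jug [([200.9, 195.6], 0.91), ([201.7, 156.8], 0.75), ([215.4, 119.7], 0.56)]
jug_grip [([199.9, 106.7], 0.97), ([212.3, 158.5], 0.95), ([211.3, 175.5], 0.92), ([261.2, 169.8], 0.76), ([249.2, 270.2], 0.22)]
expected upright mouth [273.34887603 174.25449999] foot [272.1028203  190.29624297]
```

Still upright, as predicted. Now I'll feel for the wall with the foot.

>>> apply_moves:
  deltas: [11.5,6,0,0,0,11.5,12,0,0,0,11.5,16,0,0,0,11.5,19,0,0,0,11.5,22,0,0,0,11.5,22,0,0,0]

```text
clock: 8.38
position: [0.4517, -0.1738, 0.1192]
ee_rot: [0.002, 0.736, 0.677, -0.001]
contact_force: [-1.2, -5.1, -0.4]
width: 0.0117
gripper_force: 25.7
```

Run:
```python
from h import *
w=get_image("wrist");s=get_state();print(s["clock"],s["position"],s["contact_force"],s["moment"],s["width"],s["gripper_force"])
print([(d["point"],d["score"]) for d in place_of("jug_mouth",w)[:2]])
cv2.imwrite("pics/w3.png",cv2.resize(w["frame"][:,:,::-1],(400,300)))
```

```text
8.4333 [ 0.45162511 -0.17379635  0.11913626] [-0.11996885 -4.06299354 -0.3148518 ] [-0.94549691  0.31513597  0.11476719] 0.011632505293060012 25.66642552614212
[([256.8, 72.8], 0.85), ([224.0, 80.3], 0.69)]
```

Contact is felt: Fy is about -5 N. I'll follow the arc around the wall's edge to a tip of roughly 45° and check.

>>> apply_moves:
  deltas: [11.5,2,0,-8,0,11.5,3,0,-14,0,11.5,7,0,-20,0,11.5,12,0,-26,0,11.5,21,0,-38,0,11.5,34,0,-48,0,11.5,47,0,-56,0,11.5,61,0,-62,0,11.5,61,0,-62,0]

```text
clock: 9.23
position: [0.4567, -0.1088, 0.1819]
ee_rot: [0.0, 0.737, 0.676, 0.001]
contact_force: [-0.1, 0.3, -2.4]
width: 0.0117
gripper_force: 25.3
```

Run:
```python
from h import *
i=get_image("scene");w=get_image("wrist")
a=cv2.resize(i["frame"][120:260,230:370],(500,500),interpolation=cv2.INTER_CUBIC);b=cv2.resize(w["frame"],(300,225));c=np.zeros((500,800,3),np.uint8);c[:,:500]=a;c[:225,500:]=b
cv2.imwrite("pics/c4.png",c[:,:,::-1]);s=get_state();print(s["clock"],s["position"],s["contact_force"],s["moment"],s["width"],s["gripper_force"])
```

```text
9.3333 [ 0.45632838 -0.11079895  0.18069939] [-0.42640089  0.52147325 -1.58570986] [-0.22149459 -0.04896174 -0.03137701] 0.011627306171498545 25.35652756690979
```

View pics/c4.png

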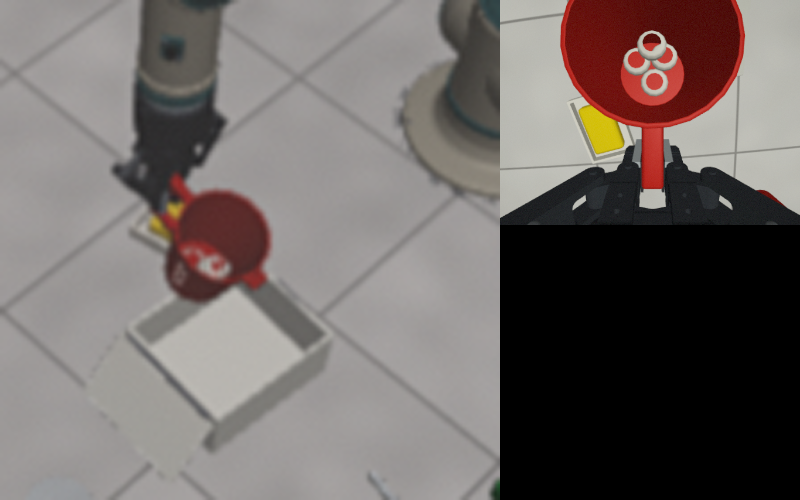

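It works: the jug has tipped partway, with its mouth at scene crop (222,240), and the tablets have shifted but are still inside. Contact is lost for now, so I'll measure the tip angle.

```bash
cat >> h.py <<'E'
def tip():
    """fit tip angle by matching the projected rim ellipse + foot of the jug to the red mask in scene and wrist"""
    s=get_state();T=rot(s["ee_rot"]);f=T[:,0];g=np.array(s["position"])-.002*T[:,2];up=-T[:,2];x=T[:,1]
    ims=[get_image(n) for n in("scene","top")];best=[]
    a=np.linspace(0,2*np.pi,60)
    for th in range(-20,140,2):
        c,sn=np.cos(np.radians(th)),np.sin(np.radians(th));jy=c*f-sn*up;jz=sn*f+c*up;tot=[]
        for im in ims:
            pts=np.array([proj(im,g+.074*jy+(z-.058)*jz+r*(np.cos(t)*x+np.sin(t)*jy)) for z,r in((0,.034),(.1,.048)) for t in a])
            hull=cv2.convexHull(pts.astype(np.float32)).astype(np.int32)
            m=np.zeros((384,512),np.uint8);cv2.fillConvexPoly(m,hull,1)
            F=im["frame"].astype(int);red=((F[:,:,0]>F[:,:,1]*1.8)&(F[:,:,0]>F[:,:,2]*1.8)&(F[:,:,0]>50)).astype(np.uint8)
            box=np.zeros_like(m);cc=proj(im,g).astype(int);cv2.circle(box,tuple(map(int,cc)),42,1,-1)
            tot.append((m&red).sum()/max(1,(m|(red&box)).sum()))
        best.append((th,round(tot[0],2),round(tot[1],2)))
    print("t",s["clock"],"F",np.round(s["contact_force"],1),"M",np.round(s["moment"],2),"pos",np.round(s["position"],4),"grip",s["gripper_force"])
    print(sorted(best,key=lambda b:-b[1])[:3],sorted(best,key=lambda b:-b[2])[:3],sorted(best,key=lambda b:-b[1]-b[2])[:3])
    return ims
E
python3 -c "
from h import *
ims=tip()
s=get_state();w=get_image('wrist');T=rot(s['ee_rot']);g=np.array(s['position'])+[0,0,.002]
import itertools
for im in ims[:1]+[w]: print([(d['point'],round(d['score'],2)) for d in place_of('jug_mouth',im)[:6]])
for th in(0,15,20,25,30,35):
  a=np.radians(th);m=g+(.074*np.cos(a)+.042*np.sin(a))*T[:,0]+(-.074*np.sin(a)+.042*np.cos(a))*np.array([0,0,1]);print(th,proj(ims[0],m),proj(w,m))
"
```

```text
t 9.3333 F [-0.4  0.5 -1.6] M [-0.22 -0.05 -0.03] pos [ 0.4563 -0.1108  0.1807] grip 25.35652756690979
[(24, np.float64(0.57), np.float64(0.13)), (26, np.float64(0.57), np.float64(0.13)), (20, np.float64(0.56), np.float64(0.14))] [(6, np.float64(0.51), np.float64(0.15)), (10, np.float64(0.52), np.float64(0.15)), (12, np.float64(0.53), np.float64(0.15))] [(20, np.float64(0.56), np.float64(0.14)), (22, np.float64(0.56), np.float64(0.14)), (24, np.float64(0.57), np.float64(0.13))]
[([295.5, 183.0], 0.94), ([198.3, 142.6], 0.92), ([214.6, 105.2], 0.74), ([198.7, 183.4], 0.67), ([291.5, 311.5], 0.22), ([206.8, 240.2], 0.19)]
[([257.9, 56.4], 0.64)]
0 [290.36550326 178.36640814] [255.66968213  89.62403721]
15 [291.51630942 183.50544895] [256.44546977  60.49513944]
20 [291.64428824 185.03897531] [256.6623166   57.43472657]
25 [291.64403658 186.46220554] [256.85846841  56.83630025]
30 [291.51707448 187.76465468] [257.03506034  58.27527111]
35 [291.26601925 188.93716412] [257.19349288  61.39111039]
```

The tip is about 22°. Slipping over the foot implies the edge is about 4 mm farther on than I assumed. I'll re-engage lower and follow a corrected arc with a 119 mm radius.

>>> apply_moves:
  deltas: [11.5,-32,0,0,0,11.5,-57,0,7,0,11.5,-57,0,28,0,11.5,-51,0,28,0,11.5,-44,0,28,0,11.5,-30,0,18,0,11.5,-16,0,9,0,11.5,-2,0,2,0,11.5,14,0,-3.5,0,11.5,31,0,-6,0,11.5,47,0,-7,0,11.5,64,0,-5,0]

```text
clock: 10.58
position: [0.4626, -0.0461, 0.1871]
ee_rot: [0.001, 0.737, 0.676, 0.001]
contact_force: [0.5, 0.2, -2.5]
width: 0.0116
gripper_force: 23.6
```

```bash
cat >> h.py <<'E'
def mouths():
    s=get_state();T=rot(s['ee_rot']);g=np.array(s['position'])+[0,0,.002];i=get_image("scene");w=get_image("wrist")
    for im in(i,w): print([(d['point'],round(d['score'],2)) for d in place_of('jug_mouth',im)[:5]])
    for th in range(20,130,15):
        a=np.radians(th);m=g+(.074*np.cos(a)+.042*np.sin(a))*T[:,0]+(-.074*np.sin(a)+.042*np.cos(a))*np.array([0,0,1]);print(th,proj(i,m).round(),proj(w,m).round(),end=' ')
    return i,w
E
python3 -c "
from h import *
tip();i,w=mouths()
a=cv2.resize(i['frame'][120:260,230:370],(500,500),interpolation=cv2.INTER_CUBIC);b=cv2.resize(w['frame'],(300,225));c=np.zeros((500,800,3),np.uint8);c[:,:500]=a;c[:225,500:]=b
cv2.imwrite('pics/c5.png',c[:,:,::-1])"
```

```text
t 10.5833 F [ 0.5  0.2 -2.5] M [-0.09 -0.06 -0.01] pos [ 0.4626 -0.0461  0.1871] grip 23.610669672489166
[(52, np.float64(0.72), np.float64(0.21)), (54, np.float64(0.72), np.float64(0.21)), (56, np.float64(0.72), np.float64(0.21))] [(46, np.float64(0.7), np.float64(0.21)), (48, np.float64(0.71), np.float64(0.21)), (50, np.float64(0.71), np.float64(0.21))] [(52, np.float64(0.72), np.float64(0.21)), (54, np.float64(0.72), np.float64(0.21)), (56, np.float64(0.72), np.float64(0.21))]
[([199.0, 185.3], 0.81), ([201.1, 140.4], 0.72), ([213.8, 105.9], 0.58)]
[([259.2, 88.8], 0.57)]
20 [305. 197.] [256.  52.] 35 [305. 200.] [256.  57.] 50 [303. 203.] [257.  75.] 65 [301. 204.] [257.  99.] 80 [297. 204.] [257. 126.] 95 [293. 202.] [258. 156.] 110 [289. 199.] [258. 187.] 125 [285. 196.] [258. 220.]
```

The tip is now about 55° and the tablets should still be inside. I'll re-engage with a slightly smaller radius so the foot doesn't slip past, and carry on.

>>> apply_moves:
  deltas: [11.5,-20,0,-11,0,11.5,-50,0,-11,0,11.5,-68,0,-8,0,11.5,-68,0,4,0,11.5,-60,0,4,0,11.5,-52,0,4,0,11.5,-46,0,3,0,11.5,-33,0,0,0,11.5,-17,0,0,0,11.5,0,0,1,0,11.5,15,0,5,0,11.5,30,0,11,0]

```text
clock: 11.88
position: [0.4658, -0.0161, 0.1765]
ee_rot: [0.002, 0.737, 0.676, 0.001]
contact_force: [0.1, -0.2, 3.5]
width: 0.0116
gripper_force: 23.0
```

```bash
python3 -c "
from h import *
tip();i,w=mouths()
a=cv2.resize(i['frame'][120:260,230:370],(500,500),interpolation=cv2.INTER_CUBIC);b=cv2.resize(w['frame'],(300,225));c=np.zeros((500,800,3),np.uint8);c[:,:500]=a;c[:225,500:]=b
cv2.imwrite('pics/c6.png',c[:,:,::-1])"
```

```text
t 11.8833 F [ 0.1 -0.2  3.5] M [-0.15  0.15 -0.03] pos [ 0.4658 -0.0161  0.1765] grip 23.04636687040329
[(86, np.float64(0.71), np.float64(0.28)), (88, np.float64(0.71), np.float64(0.3)), (84, np.float64(0.7), np.float64(0.27))] [(90, np.float64(0.7), np.float64(0.31)), (88, np.float64(0.71), np.float64(0.3)), (92, np.float64(0.68), np.float64(0.3))] [(88, np.float64(0.71), np.float64(0.3)), (90, np.float64(0.7), np.float64(0.31)), (86, np.float64(0.71), np.float64(0.28))]
[([199.1, 183.3], 0.76), ([211.4, 104.5], 0.74), ([300.1, 210.7], 0.72), ([202.2, 142.3], 0.61)]
[([258.9, 154.5], 0.63)]
20 [311. 204.] [257.  55.] 35 [310. 208.] [257.  59.] 50 [309. 211.] [257.  76.] 65 [306. 212.] [257. 100.] 80 [302. 211.] [257. 128.] 95 [298. 210.] [258. 157.] 110 [294. 207.] [258. 188.] 125 [290. 203.] [258. 221.]
```

View pics/c6.png

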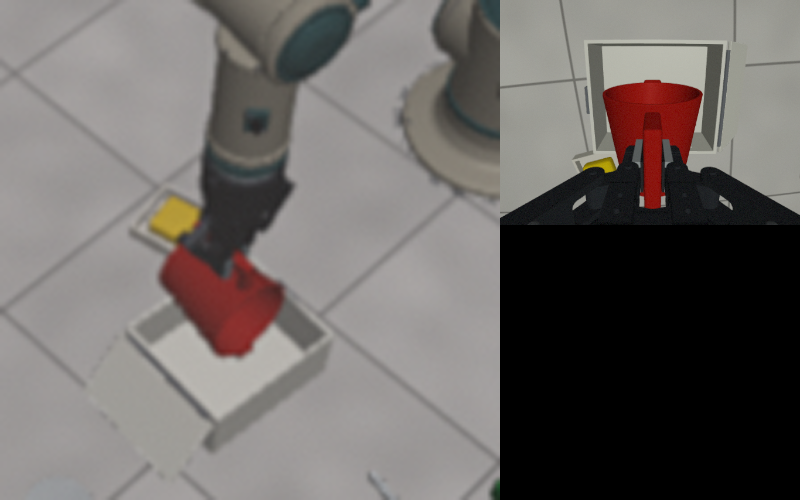

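The tip is about 92° and still in contact. The mouth is well inside the box, at scene crop (235,340), so I'll continue to about 108°.

>>> apply_moves:
  deltas: [11.5,8,0,4,0,11.5,15,0,9,0,11.5,21,0,14,0,11.5,28,0,20,0,11.5,28,0,20,0,11.5,28,0,20,0,11.5,28,0,20,0]

```text
clock: 12.77
position: [0.4681, 0.0113, 0.1555]
ee_rot: [0.0, 0.737, 0.675, 0.002]
contact_force: [1.2, 5.5, 5.6]
width: 0.0115
gripper_force: 25.8
```

```bash
python3 -c "
from h import *
tip();i,w=mouths()
for q in ('tablet0_c',): print([(d['point'],d['score']) for d in place_of(q,i)+place_of(q,w)])"
```

```text
t 12.7667 F [1.2 5.5 5.6] M [ 0.82 -0.12 -0.  ] pos [0.4681 0.0113 0.1555] grip 25.768692791461945
[(106, np.float64(0.66), np.float64(0.41)), (102, np.float64(0.63), np.float64(0.41)), (104, np.float64(0.63), np.float64(0.41))] [(98, np.float64(0.57), np.float64(0.42)), (100, np.float64(0.6), np.float64(0.42)), (96, np.float64(0.55), np.float64(0.41))] [(106, np.float64(0.66), np.float64(0.41)), (102, np.float64(0.63), np.float64(0.41)), (104, np.float64(0.63), np.float64(0.41))]
[([201.2, 141.5], 0.8), ([199.4, 181.4], 0.74), ([301.6, 213.2], 0.56)]
[([258.8, 184.7], 0.87)]
20 [315. 213.] [257.  57.] 35 [315. 216.] [257.  61.] 50 [313. 219.] [257.  78.] 65 [310. 220.] [257. 102.] 80 [307. 219.] [258. 129.] 95 [303. 217.] [258. 159.] 110 [298. 214.] [258. 190.] 125 [294. 211.] [258. 222.] []
```

>>> apply_moves:
  deltas: [11.5,5,0,5,0,11.5,10,0,10,0,11.5,16,0,17,0,11.5,18,0,20,0,11.5,18,0,20,0,11.5,16,0,5,0,11.5,14,0,-15,0,11.5,12,0,-35,0,11.5,12,0,-45,0,11.5,12,0,-45,0,11.5,12,0,-45,0,11.5,12,0,-45,0]

```text
clock: 14.17
position: [0.467, 0.0219, 0.1983]
ee_rot: [-0.001, 0.737, 0.676, -0.001]
contact_force: [0.4, 0.2, -2.1]
width: 0.0118
gripper_force: 26.4
```

```bash
python3 -c "
from h import *
tip();i,w=mouths()
a=cv2.resize(i['frame'][120:260,230:370],(500,500),interpolation=cv2.INTER_CUBIC);b=cv2.resize(w['frame'],(300,225));c=np.zeros((500,800,3),np.uint8);c[:,:500]=a;c[:225,500:]=b
cv2.imwrite('pics/c7.png',c[:,:,::-1])"
```

```text
t 14.1667 F [ 0.4  0.2 -2.1] M [ 0.09 -0.03 -0.01] pos [0.467  0.0219 0.1983] grip 26.398954689502716
[(116, np.float64(0.6), np.float64(0.5)), (112, np.float64(0.59), np.float64(0.5)), (114, np.float64(0.59), np.float64(0.5))] [(120, np.float64(0.57), np.float64(0.51)), (102, np.float64(0.45), np.float64(0.5)), (104, np.float64(0.48), np.float64(0.5))] [(116, np.float64(0.6), np.float64(0.5)), (112, np.float64(0.59), np.float64(0.5)), (114, np.float64(0.59), np.float64(0.5))]
[([200.8, 138.1], 0.97), ([213.1, 107.1], 0.67)]
[([229.8, 169.9], 0.32)]
20 [320. 208.] [256.  58.] 35 [319. 211.] [257.  61.] 50 [317. 214.] [257.  78.] 65 [314. 215.] [258. 102.] 80 [311. 215.] [258. 129.] 95 [306. 213.] [258. 159.] 110 [302. 210.] [258. 189.] 125 [298. 206.] [258. 221.]
```

View pics/c7.png

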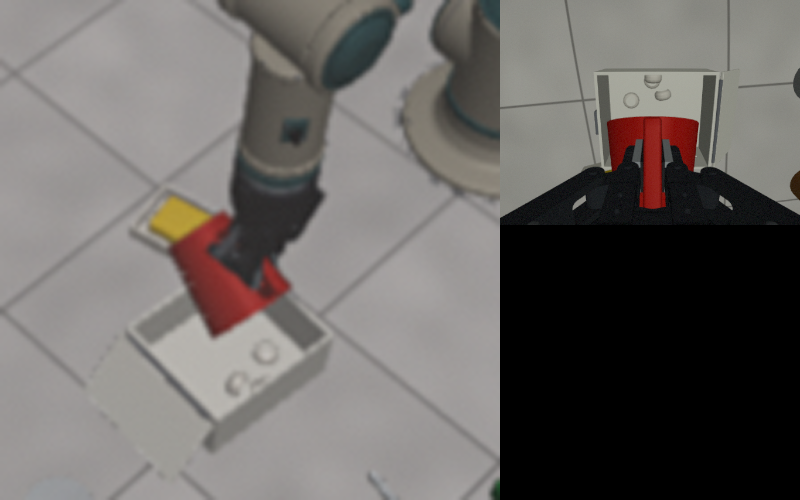

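Tip is about 117°. At least three tablets are in the box, around scene crop (240,383) and (265,352). I'll shake once above the box, lift straight up and count.

>>> apply_moves:
  deltas: [11.4,12,0,0,0,11.4,-5,0,0,0,11.4,12,0,0,0,11.4,-5,0,0,0,11.4,0,0,-10,0,11.4,0,0,-40,0,11.4,0,0,-75,0,11.4,0,0,-110,0,11.4,0,0,-125,0,11.4,0,0,-130,0]

```text
clock: 15.3
position: [0.4695, 0.0219, 0.3326]
ee_rot: [0.003, 0.737, 0.676, 0.002]
contact_force: [0.5, 0.2, -1.5]
width: 0.0114
gripper_force: 26.3
```

```bash
python3 -c "
from h import *
tip();i,w=mouths()
a=cv2.resize(i['frame'][150:260,250:360],(400,400),interpolation=cv2.INTER_CUBIC);b=cv2.resize(w['frame'][60:300,130:386],(400,375));c=np.zeros((400,800,3),np.uint8);c[:,:400]=a;c[:375,400:]=b
cv2.imwrite('pics/c8.png',c[:,:,::-1])
print([(d['point'],round(d['score'],2)) for n in (i,w) for k in range(4) for d in place_of('tablet%d_c'%k,n)[:6]])"
```

```text
t 15.3 F [ 0.5  0.2 -1.5] M [ 0.09 -0.06 -0.04] pos [0.4695 0.0219 0.3326] grip 26.347965002059937
[(114, np.float64(0.63), np.float64(0.5)), (116, np.float64(0.63), np.float64(0.5)), (112, np.float64(0.62), np.float64(0.51))] [(102, np.float64(0.49), np.float64(0.51)), (104, np.float64(0.52), np.float64(0.51)), (112, np.float64(0.62), np.float64(0.51))] [(112, np.float64(0.62), np.float64(0.51)), (114, np.float64(0.63), np.float64(0.5)), (116, np.float64(0.63), np.float64(0.5))]
[([305.6, 185.8], 0.75), ([201.2, 141.0], 0.6), ([198.4, 181.7], 0.57), ([214.0, 104.9], 0.57)]
[]
20 [326. 184.] [259.  57.] 35 [325. 189.] [259.  61.] 50 [323. 192.] [259.  78.] 65 [319. 193.] [259. 102.] 80 [315. 193.] [259. 129.] 95 [311. 191.] [259. 159.] 110 [306. 188.] [259. 190.] 125 [301. 184.] [259. 222.] [([336.2, 276.8], 0.68), ([304.8, 217.6], 0.48), ([296.8, 229.1], 0.51), ([293.4, 229.8], 0.33), ([306.7, 186.0], 0.51), ([237.8, 146.6], 0.68), ([271.3, 143.9], 0.57), ([262.0, 123.7], 0.4), ([259.3, 120.4], 0.51)]
```

View pics/c8.png

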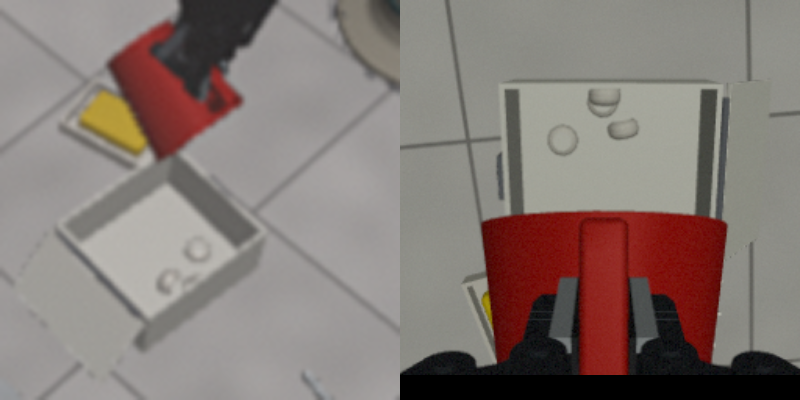

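The wrist view shows all four tablets in the box: one at (563,140), one at (623,128), and two together at about (603,100). Next I'll right the jug. Resting the rim end of its side on the near wall's edge and drawing back will reverse the tip.

>>> apply_moves:
  deltas: [11.4,-20,8,40,0,11.4,-45,17,80,0,11.4,-62,23,115,0,11.4,-66,25,130,0,11.4,-66,25,139,0,11.4,-76,25,138,0,11.4,-87,25,137,0,11.4,-102,25,138,0,11.4,-117,25,140,0,11.4,-133,25,145,0,11.4,-147,25,151,0,11.4,-147,25,151,0]

```text
clock: 17.0
position: [0.481, -0.1295, 0.1801]
ee_rot: [0.002, 0.738, 0.675, 0.0]
contact_force: [1.2, -0.2, -1.5]
width: 0.012
gripper_force: 26.3
```

```bash
python3 -c "
from h import *
tip();i,w=mouths()"
```

```text
t 17.0 F [ 1.2 -0.2 -1.5] M [ 0.15 -0.03  0.03] pos [ 0.481  -0.1295  0.1801] grip 26.327340602874756
[(112, np.float64(0.58), np.float64(0.12)), (114, np.float64(0.58), np.float64(0.12)), (116, np.float64(0.58), np.float64(0.12))] [(102, np.float64(0.48), np.float64(0.12)), (104, np.float64(0.49), np.float64(0.12)), (106, np.float64(0.51), np.float64(0.12))] [(112, np.float64(0.58), np.float64(0.12)), (114, np.float64(0.58), np.float64(0.12)), (116, np.float64(0.58), np.float64(0.12))]
[([197.2, 184.7], 0.93), ([266.8, 185.1], 0.92), ([210.2, 104.5], 0.71), ([201.1, 144.4], 0.57)]
[]
20 [283. 186.] [257.  59.] 35 [283. 190.] [257.  63.] 50 [282. 193.] [258.  79.] 65 [279. 194.] [258. 103.] 80 [276. 194.] [258. 130.] 95 [273. 193.] [258. 159.] 110 [269. 190.] [258. 190.] 125 [265. 186.] [258. 222.]
```

No contact was made: the true tip is nearer 118°, so the rim sat just past the edge. I'll repeat with the contact farther from the rim.

>>> apply_moves:
  deltas: [11.4,20,0,-38,0,11.4,55,0,-42,0,11.4,90,0,-40,0,11.4,108,0,-25,0,11.4,108,0,0,0,11.4,106,0,4,0,11.4,97,0,2,0,11.4,85,0,-1,0,11.4,71,0,-4,0,11.4,57,0,-4,0,11.4,40,0,-3,0,11.4,24,0,1,0]

```text
clock: 18.3
position: [0.4835, -0.1056, 0.18]
ee_rot: [0.002, 0.738, 0.675, 0.001]
contact_force: [0.3, 1.8, 0.2]
width: 0.0117
gripper_force: 25.7
```

```bash
python3 -c "
from h import *
tip();i,w=mouths()"
```

```text
t 18.3 F [0.3 1.8 0.2] M [ 0.32 -0.11 -0.02] pos [ 0.4835 -0.1056  0.18  ] grip 25.72303980588913
[(86, np.float64(0.71), np.float64(0.1)), (92, np.float64(0.71), np.float64(0.12)), (88, np.float64(0.7), np.float64(0.1))] [(92, np.float64(0.71), np.float64(0.12)), (94, np.float64(0.67), np.float64(0.12)), (96, np.float64(0.64), np.float64(0.12))] [(92, np.float64(0.71), np.float64(0.12)), (86, np.float64(0.71), np.float64(0.1)), (90, np.float64(0.7), np.float64(0.11))]
[([279.2, 195.7], 0.86), ([199.5, 140.1], 0.57), ([213.8, 106.7], 0.56)]
[([258.6, 148.5], 0.79), ([183.1, 22.3], 0.53)]
20 [287. 190.] [257.  62.] 35 [287. 194.] [258.  65.] 50 [285. 197.] [258.  81.] 65 [283. 198.] [258. 104.] 80 [280. 198.] [258. 131.] 95 [276. 196.] [258. 161.] 110 [272. 194.] [258. 191.] 125 [268. 190.] [258. 223.]
```

Now about 88° and still in contact. Continuing the reverse arc.

>>> apply_moves:
  deltas: [11.4,-7,0,4,0,11.4,-15,0,8,0,11.4,-22,0,12,0,11.4,-29,0,16,0,11.4,-36,0,21,0,11.4,-42,0,26,0,11.4,-48,0,32,0,11.4,-53,0,38,0,11.4,-58,0,44,0,11.4,-63,0,50,0,11.4,-63,0,50,0]

```text
clock: 19.52
position: [0.4762, -0.166, 0.1257]
ee_rot: [-0.001, 0.737, 0.675, -0.0]
contact_force: [-0.1, -2.8, 2.0]
width: 0.0117
gripper_force: 26.6
```

```bash
python3 -c "
from h import *
tip();i,w=mouths()"
```

```text
t 19.5167 F [-0.1 -2.8  2. ] M [-0.46 -0.21 -0.12] pos [ 0.4762 -0.166   0.1257] grip 26.560904681682587
[(48, np.float64(0.72), np.float64(0.34)), (50, np.float64(0.72), np.float64(0.34)), (44, np.float64(0.71), np.float64(0.34))] [(18, np.float64(0.54), np.float64(0.35)), (20, np.float64(0.56), np.float64(0.35)), (22, np.float64(0.55), np.float64(0.35))] [(48, np.float64(0.72), np.float64(0.34)), (50, np.float64(0.72), np.float64(0.34)), (44, np.float64(0.71), np.float64(0.34))]
[([196.6, 182.7], 0.91), ([271.4, 191.9], 0.85), ([200.4, 141.3], 0.85), ([211.0, 104.6], 0.83), ([248.0, 269.3], 0.33)]
[([262.1, 92.0], 0.86)]
20 [275. 188.] [257.  58.] 35 [275. 192.] [258.  62.] 50 [274. 194.] [258.  79.] 65 [272. 196.] [258. 102.] 80 [269. 196.] [258. 129.] 95 [266. 194.] [258. 159.] 110 [262. 192.] [259. 190.] 125 [259. 188.] [259. 222.]
```

Now about 50°, with the foot nearly at the sill. I'll roll the jug upright over its front foot edge, keeping that edge in place while drawing back and down.

>>> apply_moves:
  deltas: [11.4,-5,0,6,0,11.4,-12,0,10,0,11.4,-20,0,14,0,11.4,-30,0,18,0,11.4,-39,0,23,0,11.4,-48,0,29,0,11.4,-57,0,36,0,11.4,-64,0,43,0,11.4,-71,0,51,0,11.4,-77,0,59,0,11.4,-82,0,66,0,11.4,-84,0,69,0]

```text
clock: 20.82
position: [0.4691, -0.2503, 0.0572]
ee_rot: [-0.0, 0.738, 0.675, -0.0]
contact_force: [-0.4, -1.3, 2.7]
width: 0.0115
gripper_force: 16.4
```

```bash
python3 -c "
from h import *
tip();i,w=mouths()
s=get_state();T=rot(s['ee_rot']);g=np.array(s['position'])+[0,0,.002]
print('upright',proj(i,g+.074*T[:,0]+[0,0,.042]),proj(w,g+.074*T[:,0]+[0,0,.042]))"
```

```text
t 20.8167 F [-0.4 -1.3  2.7] M [-0.14  0.03  0.01] pos [ 0.4691 -0.2503  0.0572] grip 16.37473315000534
[(-12, np.float64(0.55), np.float64(0.32)), (-10, np.float64(0.55), np.float64(0.32)), (-8, np.float64(0.55), np.float64(0.32))] [(24, np.float64(0.39), np.float64(0.34)), (-16, np.float64(0.54), np.float64(0.33)), (-14, np.float64(0.54), np.float64(0.33))] [(-16, np.float64(0.54), np.float64(0.33)), (-14, np.float64(0.54), np.float64(0.33)), (-12, np.float64(0.55), np.float64(0.32))]
[([200.2, 142.5], 0.88), ([198.2, 182.6], 0.86), ([211.9, 105.8], 0.85), ([256.2, 178.2], 0.71)]
[([257.7, 126.7], 0.87)]
20 [260. 185.] [257.  59.] 35 [260. 188.] [257.  63.] 50 [259. 191.] [258.  79.] 65 [257. 192.] [258. 103.] 80 [255. 192.] [258. 130.] 95 [252. 190.] [258. 159.] 110 [249. 188.] [258. 190.] 125 [245. 185.] [258. 222.] upright [258.65788885 178.77329924] [255.21922241  86.6288182 ]
```

It may have gone slightly past upright, to about -10°. Opening the fingers should let it settle on its foot.

>>> apply_moves:
  deltas: [16,0,0,0,0,22,0,0,0,0,40,0,0,0,0,60,0,0,0,0,60,0,0,0,0,60,0,0,0,0,60,0,0,0,0,60,0,0,0,0]

```text
clock: 21.78
position: [0.4694, -0.2491, 0.0583]
ee_rot: [-0.0, 0.737, 0.676, 0.0]
contact_force: [-0.0, -1.1, -0.3]
width: 0.0597
gripper_force: 0.0
```

```bash
python3 -c "
from h import *
i=get_image('scene');w=get_image('wrist');s=get_state()
for im in(i,w):
  for q,z in(('jug_mouth',.1),('jug_grip',.06),('jug',0)): print(q,[(d['point'],round(d['score'],2),atz(im,d['point'],z).round(3)) for d in place_of(q,im)[:6]])
b=w['frame'];cv2.imwrite('pics/w9.png',cv2.resize(b,(512,384))[:,:,::-1])
T=rot(s['ee_rot']);g=np.array(s['position'])+[0,0,.002]
print('upright',proj(i,g+.074*T[:,0]+[0,0,.042]),proj(w,g+.074*T[:,0]+[0,0,.042]))
# rim ellipse in wrist by red mask
F=b.astype(int);red=((F[:,:,0]>F[:,:,1]*1.8)&(F[:,:,0]>50)).astype(np.uint8)
n,l,st,c=cv2.connectedComponentsWithStats(red);print(st[np.argsort(-st[1:,4])[:3]+1],c[np.argsort(-st[1:,4])[:3]+1])
"
```

```text
jug_mouth [([213.4, 108.0], 0.95, array([ 0.349, -0.577,  0.1  ])), ([197.4, 182.7], 0.85, array([ 0.652, -0.321,  0.1  ])), ([202.3, 140.0], 0.84, array([ 0.501, -0.471,  0.1  ])), ([256.6, 174.3], 0.7, array([ 0.465, -0.196,  0.1  ])), ([346.4, 285.6], 0.22, array([0.571, 0.321, 0.1  ]))]
jug_grip [([243.4, 169.9], 0.93, array([ 0.465, -0.269,  0.06 ])), ([212.0, 173.6], 0.86, array([ 0.567, -0.341,  0.06 ])), ([212.4, 163.9], 0.79, array([ 0.534, -0.376,  0.06 ])), ([204.4, 109.0], 0.76, array([ 0.356, -0.633,  0.06 ])), ([294.9, 230.5], 0.31, array([0.521, 0.057, 0.06 ])), ([304.8, 214.6], 0.25, array([0.446, 0.037, 0.06 ]))]
jug [([201.6, 158.4], 0.72, array([ 0.518, -0.47 , -0.   ])), ([215.4, 123.3], 0.72, array([ 0.343, -0.582,  0.   ])), ([252.0, 192.7], 0.65, array([ 0.488, -0.197,  0.   ])), ([201.3, 195.2], 0.6, array([ 0.64 , -0.327,  0.   ]))]
jug_mouth [([259.8, 161.7], 0.67, array([ 0.475, -0.193,  0.1  ]))]
jug_grip []
jug [([259.6, 127.7], 0.59, array([ 0.475, -0.194,  0.   ]))]
upright [258.39709767 178.65484032] [255.7392443   89.69651507]
[[    75      0    371    357 101082]
 [   478    274     34     71   1442]
 [   453    352     11     17     81]] [[260.37277656 153.01705546]
 [498.97087379 308.82177531]
 [458.03703704 359.45679012]]
```

View pics/w9.png

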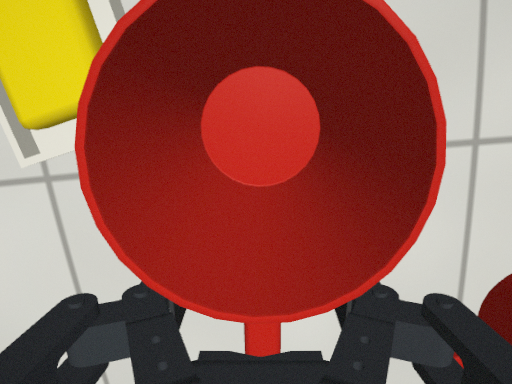

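The jug is empty, with its inside floor a clean disc centred at (261,126). It stands upright and free. I'll compute its exact position relative to the fingers before regrasping.

```bash
python3 -c "
from h import *
w=get_image('wrist');s=get_state();T=rot(s['ee_rot']);p=np.array(s['position'])
F=w['frame'].astype(int)
fl=((F[:,:,0]>185)&(F[:,:,1]<70)).astype(np.uint8);fl[230:]=0;fl[:50]=0;fl[:,:180]=0;fl[:,340:]=0
M=cv2.moments(fl,True);c=(M['m10']/M['m00'],M['m01']/M['m00']);print('floor px',c,M['m00'])
a=atz(w,(261,126.5),.004);print('axis from floor',a,'dx,dy tool',T.T@(a-p))
print('floor radius',[np.linalg.norm(atz(w,q,.004)-a) for q in((201,126),(320,126),(261,67),(261,186))])
# rim bottom at z .1 (outer radius .048)
for q in((261,322),(76,135),(446,135)):
  r=atz(w,q,.1);print('rim',T.T@(r-p))
"
```

```text
floor px (259.9787291817523, 126.04172700941346) 11048.0
axis from floor [ 0.47599341 -0.19310789  0.004     ] dx,dy tool [0.05644019 0.00168864 0.05428754]
floor radius [np.float64(0.03167116414282211), np.float64(0.031157040975478414), np.float64(0.0298513074502964), np.float64(0.03250006763761603)]
rim [ 0.00816311  0.00138353 -0.04170884]
rim [ 0.06342473 -0.04559511 -0.04171145]
rim [ 0.06348654  0.04826141 -0.0417145 ]
```

The jug stands upright with its axis 56 mm ahead, so the bar is 18 mm behind the TCP. I'll shift back, regrip firmly and lift.

>>> apply_moves:
  deltas: [60,-9,1,0,0,60,-18,1.5,0,0,60,-18,1.5,0,0,30,-18,1.5,0,0,0,-18,1.5,0,0,0,-18,1.5,0,0,0,-18,1.5,0,0,0,-18,1.5,0,0,0,-18,1.5,0,0,0,-18,1.5,-5,0,0,-18,1.5,-25,0,0,-18,1.5,-50,0]
  squeeze: 80

```text
clock: 23.23
position: [0.468, -0.2661, 0.1071]
ee_rot: [-0.002, 0.737, 0.676, -0.001]
contact_force: [1.1, -0.2, -0.7]
width: 0.0109
gripper_force: 78.1
```

```bash
python3 -c "
from h import *
w=get_image('wrist');s=get_state();T=rot(s['ee_rot']);p=np.array(s['position']);print(s['clock'],p,s['contact_force'],s['gripper_force'],s['width'])
F=w['frame'].astype(int)
fl=((F[:,:,0]>185)&(F[:,:,1]<70)).astype(np.uint8)
n,l,st,c=cv2.connectedComponentsWithStats(fl);k=np.argsort(-st[1:,4])[:2]+1;print(st[k],c[k])
for th in(-10,-5,0,5,10):
  a=np.radians(th);f=p-.002*T[:,2]+(.074*np.cos(a)-.054*np.sin(a))*T[:,0]+(.074*np.sin(a)+.054*np.cos(a))*T[:,2];print(th,proj(w,f))
# target in rack: yaw -13.3, jug axis at rack local (0,-50)
o=np.array([.5218,.2647]);y=np.array([.230,.973]);
for ly in(-100,-60,-45): 
  g=o+y*(ly-74)/1e3; d=T.T@np.array([g[0]-p[0],g[1]-p[1],0]);print(ly,g,d*1e3)
"
```

```text
23.2833 [ 0.4712343  -0.26843712  0.11298208] [ 1.63679854 -1.35265722  1.11890402] 78.16733479499817 0.011236951568010226
[[  199    29   121   126 11754]
 [   63     0   389   347  8382]] [[258.45507912  91.85511315]
 [258.06836077 198.05189692]]
-10 [265.94988462  77.92507817]
-5 [265.78556607  87.14484195]
0 [265.63583132  96.77205268]
5 [265.49916978 106.72414914]
10 [265.37426186 116.93721268]
-100 [0.48178  0.095398] [363.38397983 -20.91585296  -1.34902587]
-60 [0.49098  0.134318] [402.95298584 -15.11161258  -1.453704  ]
-45 [0.49443  0.148913] [417.79136309 -12.93502245  -1.4929583 ]
```

Held firmly and upright. Carrying it over the box to the mouth of the lane.

>>> apply_moves:
  deltas: [0,0,0,-20,0,0,5,0,-50,0,0,20,0,-80,1,0,45,-1,-92,2,0,80,-2,-92,3,0,118,-3,-92,4,0,156,-4,-92,5,0,194,-5,-92,6,0,232,-6,-92,7,0,268,-7,-92,8,0,300,-8,-92,8.4,0,330,-9,-92,8.4]
  squeeze: 80

```text
clock: 24.28
position: [0.4885, 0.0644, 0.2004]
ee_rot: [0.0, 0.784, 0.62, 0.0]
contact_force: [0.8, -0.1, -1.3]
width: 0.0109
gripper_force: 78.2
```

>>> apply_moves:
  deltas: [0,10,0,0,0,0,10,0,0,0,0,10,0,0,0]

```text
clock: 24.53
position: [0.4912, 0.072, 0.2002]
ee_rot: [0.0, 0.784, 0.621, -0.0]
contact_force: [-0.4, 0.1, -1.6]
width: 0.0107
gripper_force: 78.2
```

```bash
python3 -c "
from h import *
s=get_state();T=rot(s['ee_rot']);p=np.array(s['position']);print(s['clock'],p,T[:,0],s['contact_force'],s['gripper_force'],s['width'])
o=np.array([.5218,.2647])
for yaw in(-13.3,):
  y=np.array([np.sin(np.radians(-yaw)),np.cos(np.radians(yaw))]);g=o+y*(-.124);print(g,T.T@np.array([g[0]-p[0],g[1]-p[1],0])*1e3,'turn',np.degrees(np.arctan2(T[1,0],T[0,0]))-90-yaw)
t=get_image('top');w=get_image('wrist')
print([(d['point'],d['score'],atz(t,d['point'],0)) for d in place_of('rack',t)[:2]],[(d['point'],d['score'],atz(t,d['point'],.029)) for d in place_of('rack_stop_zone',t)[:2]])
print([(d['point'],d['score'],atz(w,d['point'],0)) for d in place_of('rack',w)[:2]],[(d['point'],d['score'],atz(w,d['point'],.029)) for d in place_of('rack_stop_zone',w)[:2]])
print('tablets',[(np.round(d['point']),round(d['score'],2),atz(t,d['point'],.012).round(3)) for k in range(4) for d in place_of('tablet%d_c'%k,t)])
"
```

```text
24.5333 [0.49122756 0.07197213 0.20016817] [ 0.22954547  0.97329716 -0.00122867] [-0.35485308  0.09050744 -1.5902538 ] 78.22836756706238 0.010734536677795024
[0.49327383 0.14402582] [ 70.59936808 -14.54797267  -0.08799539] turn 0.02967656713598288
[] [([111.9, 204.0], 0.64, array([0.53034689, 0.30550699, 0.029     ]))]
[] []
tablets [(array([199., 236.]), 0.39, array([0.427, 0.029, 0.012])), (array([198., 217.]), 0.51, array([0.49 , 0.034, 0.012])), (array([190., 227.]), 0.58, array([0.458, 0.058, 0.012])), (array([189., 224.]), 0.57, array([0.468, 0.062, 0.012]))]
```

All four tablets show inside the box in the top view too. Moving into the lane axis and lowering.

>>> apply_moves:
  deltas: [0,20,-5,0,0,0,45,-10,0,0,0,65,-14,5,0,0,70,-14.5,25,0,0,70,-14.5,55,0,0,70,-14.5,85,0,0,70,-14.5,112,0,0,70,-14.5,128,0,0,70,-14.5,135,0,0,70,-14.5,138,0,0,70,-14.5,140,0,0,70,-14.5,140,0]

```text
clock: 26.03
position: [0.4943, 0.1435, 0.061]
ee_rot: [0.0, 0.785, 0.62, 0.001]
contact_force: [0.0, 0.0, -2.4]
width: 0.0111
gripper_force: 78.2
```

```bash
cat > chk.py <<'E'
from h import *
s=get_state();T=rot(s['ee_rot']);p=np.array(s['position']);print(s['clock'],p,s['contact_force'],s['moment'],s['gripper_force'],s['width'])
w=get_image('wrist');t=get_image('top');i=get_image('scene')
F=w['frame'].astype(int);fl=((F[:,:,0]>185)&(F[:,:,1]<70)).astype(np.uint8)
n,l,st,c=cv2.connectedComponentsWithStats(fl);k=np.argsort(-st[1:,4])[:2]+1;print(st[k].tolist(),c[k].round(1).tolist())
o=np.array([.5218,.2647]);y=np.array([.230,.973]);x=np.array([.973,-.230])
for n,im in(('top',t),('scene',i),('wrist',w)):
  for q,z in(('jug_mouth',.1),('jug',0)):
    for d in place_of(q,im)[:6]:
      a=atz(im,d['point'],z)[:2]
      if a[1]>.1: print(n,q,round(d['score'],2),'rack local',((a-o)@x).round(4),((a-o)@y).round(4))
a=p[:2]-o;print('TCP local',a@x,a@y)
E
python3 chk.py
```

```text
26.0333 [0.49434708 0.14354193 0.06099283] [ 3.42760038e-02  1.34643162e-03 -2.36807374e+00] [-0.08419873  0.08375501  0.01099652] 78.1573748588562 0.01105125253295695
[[199, 29, 121, 126, 11718], [63, 0, 389, 347, 8373]] [[258.5, 92.0], [258.2, 197.9]]
top jug_mouth 0.65 rack local -0.0055 -0.0577
top jug 0.67 rack local 0.0092 -0.0582
scene jug_mouth 0.97 rack local 0.001 -0.0465
scene jug 0.92 rack local 0.0215 -0.0446
wrist jug_mouth 0.69 rack local 0.0011 -0.0499
wrist jug 0.82 rack local 0.0015 -0.0493
TCP local 0.0011546615955611618 -0.124200976615201
```

Still about 3 mm above the sill. I'll set it down, release so it stands flat, then regrip lightly for the push.

>>> apply_moves:
  deltas: [0,0,0,2,0,0,0,0,3,0,0,0,0,3,0,14,0,0,3,0,25,0,0,3,0,25,0,0,3,0,25,0,0,3,0,25,0,0,3,0,0,0,0,3,0,0,0,0,3,0,0,0,0,3,0,0,0,0,3,0]
  squeeze: 30

```text
clock: 27.48
position: [0.4934, 0.1436, 0.0572]
ee_rot: [-0.0, 0.785, 0.62, -0.0]
contact_force: [-0.1, 1.1, -1.0]
width: 0.0118
gripper_force: 32.8
```

```bash
python3 chk.py
```

```text
27.4833 [0.49336581 0.14355074 0.05719762] [-0.09910308  1.11514132 -1.02502189] [0.04501944 0.03529366 0.0140153 ] 32.83588528633118 0.011812695082676065
[[199, 28, 122, 127, 11915], [62, 0, 395, 350, 8534]] [[259.3, 91.6], [259.4, 199.6]]
top jug_mouth 0.55 rack local -0.0008 -0.0498
top jug 0.54 rack local 0.0025 -0.058
scene jug_mouth 0.58 rack local -0.0071 -0.043
scene jug 0.61 rack local 0.009 -0.0497
wrist jug_mouth 0.92 rack local 0.0011 -0.0502
wrist jug_mouth 0.36 rack local 0.0014 -0.0511
wrist jug 0.92 rack local 0.0005 -0.0502
TCP local 0.00019786214393245012 -0.12441809551311754
```

Standing centred in the lane with its axis at rack y of about -50 mm. Pushing along the lane to just short of the expected contact.

>>> apply_moves:
  deltas: [0,4,0,0,0,0,9,0,0,0,0,14,0,0,0,0,19,0,0,0,0,24,0,0,0,0,28,0,0,0,0,32,0,0,0,0,35,0,0,0,0,38,0,0,0,0,40,0,0,0,0,41,0,0,0,0,41,0,0,0]

```text
clock: 28.93
position: [0.503, 0.1836, 0.0572]
ee_rot: [-0.0, 0.785, 0.62, 0.0]
contact_force: [-0.3, 0.5, -1.0]
width: 0.0116
gripper_force: 32.7
```

>>> apply_moves:
  deltas: [0,1,0,0,0,0,2,0,0,0,0,3,0,0,0,0,3,0,0,0]

```text
clock: 29.27
position: [0.5037, 0.1864, 0.0572]
ee_rot: [-0.0, 0.785, 0.62, 0.0]
contact_force: [0.0, -0.6, -1.5]
width: 0.0114
gripper_force: 32.7
```

>>> apply_moves:
  deltas: [0,1,0,0,0,0,2,0,0,0,0,3,0,0,0,0,3,0,0,0]

```text
clock: 29.6
position: [0.5044, 0.1894, 0.0573]
ee_rot: [0.0, 0.785, 0.62, 0.0]
contact_force: [0.7, -0.6, -1.9]
width: 0.0118
gripper_force: 32.7
```

>>> apply_moves:
  deltas: [0,1,0,0,0,0,2,0,0,0,0,2,0,0,0]

```text
clock: 29.85
position: [0.5048, 0.1914, 0.0572]
ee_rot: [-0.0, 0.785, 0.62, 0.0]
contact_force: [0.4, -0.1, -1.5]
width: 0.0114
gripper_force: 32.7
```

>>> apply_moves:
  deltas: [0,1,0,0,0,0,2,0,0,0,0,2,0,0,0]

```text
clock: 30.1
position: [0.5053, 0.1933, 0.0572]
ee_rot: [-0.0, 0.785, 0.62, 0.0]
contact_force: [0.6, 0.3, -0.7]
width: 0.0117
gripper_force: 32.7
```

>>> apply_moves:
  deltas: [0,1,0,0,0,0,2,0,0,0,0,2,0,0,0]

```text
clock: 30.35
position: [0.5055, 0.1947, 0.0572]
ee_rot: [0.0, 0.784, 0.62, -0.0]
contact_force: [-1.5, -2.3, 0.0]
width: 0.0117
gripper_force: 32.8
```

```bash
python3 chk.py; python3 -c "
from h import *
w=get_image('wrist');F=w['frame'];print([F[r,258].tolist() for r in range(0,60,6)])
i=get_image('scene')
# stop bar pixels predicted in scene for face at local 38.5
o=np.array([.5218,.2647]);y=np.array([.230,.973])
"
```

```text
30.35 [0.50554692 0.19470367 0.05723546] [-1.54147091 -2.34815887  0.02533495] [-0.34130987  0.0046795   0.02127466] 32.83971905708313 0.011652523585885215
[[199, 28, 122, 127, 11877], [62, 0, 395, 350, 8597]] [[259.5, 91.8], [259.5, 199.9]]
top jug_mouth 0.45 rack local -0.0073 -0.0363
top jug 0.7 rack local -0.0003 -0.0046
scene jug_mouth 0.6 rack local -0.003 -0.0093
scene jug 0.76 rack local 0.0202 0.0037
wrist jug_mouth 0.93 rack local 0.0007 0.0025
wrist jug 0.82 rack local 0.0018 0.0019
TCP local 0.0002849130586422238 -0.07184463271731581
[[92, 18, 9], [94, 21, 14], [96, 24, 22], [94, 24, 16], [91, 16, 9], [210, 71, 63], [209, 69, 59], [209, 68, 63], [206, 62, 53], [207, 62, 51]]
```

Contact has started: Fy is -2.3 N and the arm lags slightly. A bit more to confirm it bears.

>>> apply_moves:
  deltas: [0,1,0,0,0,0,1.5,0,0,0,0,1.5,0,0,0]

```text
clock: 31.15
position: [0.5055, 0.1951, 0.0573]
ee_rot: [0.001, 0.784, 0.62, -0.001]
contact_force: [-2.0, -8.6, 2.3]
width: 0.0114
gripper_force: 33.2
```

It bears firmly, at 8.6 N. I'll ease off a millimetre and open.

>>> apply_moves:
  deltas: [0,-1,0,0,0,13,-1,0,0,0,16,-1,0,0,0,30,-1,0,0,0,45,-1,0,0,0,45,-1,0,0,0,45,-1,0,0,0,45,-1,0,0,0]

```text
clock: 31.82
position: [0.5058, 0.1957, 0.0573]
ee_rot: [-0.0, 0.785, 0.62, 0.0]
contact_force: [0.2, -0.6, -0.4]
width: 0.0448
gripper_force: 0.0
```

```bash
python3 chk.py; python3 -c "
from h import *
w=get_image('wrist');s=get_state();T=rot(s['ee_rot']);p=np.array(s['position'])
F=w['frame'].astype(int);fl=((F[:,:,0]>185)&(F[:,:,1]<70)).astype(np.uint8)
n,l,st,c=cv2.connectedComponentsWithStats(fl);k=np.argmax(st[1:,4])+1
a=atz(w,c[k],.004);print('axis tool',T.T@(a-p),'local y',(a[:2]-[.5218,.2647])@[.23,.973])
red=((F[:,:,0]>F[:,:,1]*1.8)&(F[:,:,0]>50));
print('rim extents z.1', [ (T.T@(atz(w,q,.1)-p)).round(4) for q in((np.where(red[100])[0].min(),100),(np.where(red[100])[0].max(),100))])
"
```

```text
31.8167 [0.50583313 0.19572703 0.05725922] [ 0.18443256 -0.61653595 -0.40459058] [0.02277607 0.0138936  0.01200035] 0.0 0.04478504054506738
[[199, 30, 122, 126, 11981], [62, 0, 395, 353, 8508]] [[259.4, 93.1], [259.1, 200.5]]
top jug_mouth 0.63 rack local 0.004 0.0001
top jug 0.7 rack local 0.0029 -0.0114
top jug 0.68 rack local -0.0079 0.0563
scene jug_mouth 0.82 rack local 0.002 -0.0039
scene jug 0.66 rack local 0.0176 0.01
wrist jug_mouth 0.56 rack local 0.0007 0.0023
wrist jug 0.85 rack local 0.0014 0.0027
TCP local 0.00032801644025191927 -0.07078308320803232
axis tool [0.07379555 0.00069385 0.05323509] local y 0.002796383038714434
rim extents z.1 [array([ 0.0722, -0.0468, -0.0428]), array([ 0.0723,  0.0487, -0.0428])]
```

Upright and free, axis 74 mm ahead. To be sure it still bears on the stop after release, I'll back off, close the fingers and nudge the handle's back gently.

>>> apply_moves:
  deltas: [45,-12,0,0,0,45,-28,0,0,0,45,-45,0,0,0,20,-45,0,0,0,0,-45,0,0,0,0,-45,0,0,0,0,-45,0,0,0,0,-40,0,0,0,0,-32,0,0,0,0,-26,0,0,0,0,-22,0,0,0,0,-20,0,0,0]

```text
clock: 33.32
position: [0.5001, 0.1747, 0.0571]
ee_rot: [0.001, 0.783, 0.621, -0.003]
contact_force: [-2.0, -12.3, 3.6]
width: -0.0004
gripper_force: 0.0
```

>>> apply_moves:
  deltas: [0,1,0,0,0,0,2,0,0,0,0,3,0,0,0,0,3,0,0,0]

```text
clock: 33.65
position: [0.4996, 0.1752, 0.0568]
ee_rot: [0.002, 0.783, 0.622, -0.005]
contact_force: [-2.8, -15.1, 3.7]
width: 0.0004
gripper_force: 0.0
```

It bears on the stop, with about 15 N reaction and no further travel. Backing away and up.

>>> apply_moves:
  deltas: [0,-3,0,0,0,0,-8,0,0,0,0,-20,0,0,0,0,-45,0,0,0,0,-70,0,-10,0,0,-75,0,-40,0,0,-75,0,-75,0,0,-75,0,-110,0,0,-75,0,-130,0,0,-75,0,-130,0,0,-75,0,-130,0]

```text
clock: 34.57
position: [0.4851, 0.106, 0.1884]
ee_rot: [0.001, 0.785, 0.62, 0.001]
contact_force: [-0.9, -0.4, -0.7]
width: 0.0001
gripper_force: 0.0
```

```bash
python3 -c "
from h import *
s=get_state();T=rot(s['ee_rot']);print(s['clock'],s['position'],s['contact_force'])
w=get_image('wrist');t=get_image('top');i=get_image('scene');o=np.array([.5218,.2647]);x=np.array([.973,-.23]);y=np.array([.23,.973])
for n,im in(('w',w),('t',t),('s',i)):
  for q,z in(('jug_mouth',.1),('jug',0),('jug_grip',.06)):
    for d in place_of(q,im):
      a=atz(im,d['point'],z)[:2]
      if a[1]>.1 and .4<a[0]<.6: print(n,q,round(d['score'],2),'local',((a-o)@x).round(4),((a-o)@y).round(4))
F=w['frame'].astype(int);red=((F[:,:,0]>F[:,:,1]*1.8)&(F[:,:,0]>50)).astype(np.uint8)
n,l,st,c=cv2.connectedComponentsWithStats(red);k=np.argmax(st[1:,4])+1;print('red',st[k],c[k])
ax=o+y*.003;A=np.linspace(0,2*np.pi,72);R0=np.array([proj(w,[*(ax+.048*(np.cos(b)*x+np.sin(b)*y)),.1]) for b in A]);print('pred rim box',R0.min(0),R0.max(0))
for q in('jar','tin','brush'): print(q,[atz(im,d['point'],0)[:2].round(3) for im in(t,i) for d in place_of(q,im)[:1]])
print('tablets',[atz(t,d['point'],.012).round(3)[:2] for d in place_of('tablet0_c',t)])
"
```

```text
34.5667 [0.48510005 0.10596951 0.18842218] [-0.87866716 -0.41398025 -0.673926  ]
w jug_grip 0.97 local 0.0007 -0.0743
t jug_mouth 0.45 local 0.0042 -0.0021
t jug 0.7 local 0.0118 -0.0019
t jug_grip 0.63 local -0.0046 -0.0721
s jug_mouth 0.79 local 0.0063 -0.001
s jug 0.63 local 0.0121 0.0068
s jug_grip 0.7 local -0.0 -0.0785
red [ 209    0   99   79 2409] [257.90244915  26.11913657]
pred rim box [ 170.13905322 -167.88706572] [341.5683963   15.46341255]
jar [array([ 0.748, -0.175]), array([ 0.754, -0.17 ])]
tin [array([0.741, 0.023]), array([0.54 , 0.312])]
brush [array([0.707, 0.225]), array([0.729, 0.228])]
tablets [array([0.417, 0.026])]
```

```bash
python3 -c "
from rig import sign_off
print(sign_off())"
```

```text
the job is handed in; nothing more can be done
None
```

I handed the job in at about 35 s of the 72 s limit: all four tablets are in the pod box, and the jug stands empty and upright in the rack lane against the stop, with the arm clear and the jar, can and brush left where they were.

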